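Sweep the gilded rosettes into the catch bay

ROBOT

A 6-joint arm with a two-finger parallel gripper is mounted at the origin on the work surface. World frame = base frame: x ahead of the robot, y to its left, z up, the work surface at z = 0. Lengths are in m, angles in rad, forces in N, time in s.
With the tool pointing down it reaches from about 0.35 to 0.775 m from the base axis. Payload 7.3 kg.
Tool frame: the origin (TCP) lies at the very end of the fingers, on their centre line; the grasp point (between the pads) lies 19 mm behind it (env.grip_depth is the distance from the TCP to the grasp point, in m); z points along the fingers, x is the direction in which the jaws open and shut, and the axes are right-handed (so a half turn about z gives the same grasp; the last joint's range is limited). The gripper opens to 92 mm and grips with 3 to 60 N. Pads are 19 mm wide; open, the fingers measure 130 mm over their backs; the gripper's body (75 mm by 190 mm) begins 47 mm behind the grasp point.
Start: joints at [-1.451, 0.342, 1.524, -0, 1.275, -0.146], TCP at [0.138, -0.507, 0.227] pointing down, gripper open.
Joint ranges: [-2.53, 2.53], [-0.77, 2.02], [0.04, 2.7], [-1, 4.14], [0.28, 2.66], [-3.11, 3.11]. Speed limits (rad/s): [2.57, 2.57, 3.14, 3.14, 3.14, 3.14].

INTERFACE

Orientations are given as a unit quaternion [w, x, y, z].
In Python, from plant import env gives the robot as it stands.
- The arm moves only by the tool step_arm, never from a script. Its argument "steps" is a list of rows, each a list of 5 numbers: the finger opening in m, from 0 to 0.0918, then the shift along the tool's x, y, z in m, then the turn about the tool's z in rad. In form: [[jaw, x, y, z, yaw], ...]. A call has 1 to 5 rows; each row is the pose to reach, as a shift and turn from the pose commanded when the call began, along the tool's axes at that moment; what a row does not reach only later rows make up. A row lasts 1/8 s, in which the tool goes at most 62.5 mm and 10.7 degrees, less where a joint would pass 70% of its speed; a pose out of reach is approached as far as the arm can. A call with a gripper value outside its range is refused whole. The fingers move at their own pace and stop on an object; the grip force is fixed at half the most. Time passes only in rows, so rows that repeat a pose let the fingers close. It gives the time, the measured TCP pose, the force and the opening at its end, in the units of the state.
- env.observe(): the state, without advancing time (a new reading comes with each control period).
- env.read_camera(name): name is "side" or "top"; returns (picture, depth): 480x640x3 uint8, red, green, blue; 480x640 float32, m along the optical axis (not along the pixel's ray), 0 where there is no reading.
- env.get_calibration(name): a dict with "intrinsics" (3x3 intrinsics, pixels), "rvec" (rotation vector, rad) and "tvec" (3), from world to camera coordinates, as OpenCV has them. Camera axes: x right, y down, z forward; pixel columns grow to the right and rows downward; lengths in m; the calibration is good to about 2 mm. A picture is of the moment at which its call begins. get_calibration takes no time and is no camera call.
- env.finish_job(): hands the job in, once; it reports no verdict.
The state is a dict: "clock": time; "qpos": joint angles; "dq": joint speeds; "joint_efforts": joint torques, N m; "ee_pos": TCP position; "orientation": TCP orientation; "ft_force": force on the tool from outside, world axes, zero at the start; "torque": the same for the moment, N m; "gripper_width": opening from 0.0 (shut) to 1.0 (fully open).
Only numpy, scipy, OpenCV 4.12 (cv2) and the standard library are available. Lean on these libraries where they do the work, as an engineer would, in place of code of your own. Each camera call takes 0.05 s, during which the arm holds its last target.

TASK

Sweep the three gold rosettes along the bench top with your fingertips, without picking any of them up, until each one lies flat and wholly inside the blue-floored catch bay with the low wooden fence. Leave the unpainted white rosette where it is, and do not shift or knock over the paint jars or anything else on the bench.

Things in the scene. Friction and masses are not known exactly. Their poses are not given: they have to be found in the camera images.
- gold_1: gold rosette, a round disc 40 mm in diameter and 14 mm thick (low petal relief on top, 1 mm more), about 30 g, lying flat and loose on the bench; origin at the centre of its underside, z up; gold with a small blue centre; to be swept into the bay
- gold_2: gold rosette, a round disc 40 mm in diameter and 14 mm thick (low petal relief on top, 1 mm more), about 30 g, lying flat and loose on the bench; origin at the centre of its underside, z up; gold with a small blue centre; to be swept into the bay
- gold_3: gold rosette, a round disc 40 mm in diameter and 14 mm thick (low petal relief on top, 1 mm more), about 30 g, lying flat and loose on the bench; origin at the centre of its underside, z up; gold with a small blue centre; to be swept into the bay
- blank: unpainted white rosette, a round disc 40 mm in diameter and 14 mm thick (low petal relief on top, 1 mm more), about 30 g, lying flat and loose on the bench; origin at the centre of its underside, z up; must stay where it is
- bay: catch bay fixed to the bench: light wood fence 12 mm thick, 25 mm tall, on three sides of a blue floor level with the bench (no sill). Inside: own x -100 to +100 mm (side fences beyond), own y -70 mm (the open side) to +70 mm (back fence). Origin: centre of the floor, at bench height. Turned up to 15 degrees either way; the open side looks roughly to the robot's right (world -y)
- jar_red: paint jar, upright and loose, white body with a red lid, 36 mm in diameter and 45 mm tall, about 80 g; bystander; origin at the centre of its underside
- jar_green: paint jar, upright and loose, white body with a green lid, 36 mm in diameter and 45 mm tall, about 80 g; bystander; origin at the centre of its underside
- jar_black: paint jar, upright and loose, white body with a black lid, 36 mm in diameter and 45 mm tall, about 80 g; bystander; origin at the centre of its underside
- bottle: clear water bottle with blue cap, upright, 60 mm in diameter, 190 mm tall, at the right side of the bench; bystander; origin at the centre of its underside
- brush: paint brush 190 mm long with a flat head about 45 mm wide, lying at the far side of the work; bystander
- brush_pot: terracotta pot 72 mm in diameter, 90 mm tall, with brushes standing in it up to 175 mm, at the right side of the bench; bystander; origin at the centre of its underside
Things that resemble listed ones, but are neither listed nor needed, are in the scene too. Leave any green look-alike of the gold_2 alone. Leave any green look-alike of the gold_3 alone.

How it is judged:
By the outcome, as a careful person would: the job done as asked, in the order asked, and still so for the second after the job is handed in, with the robot touching nothing.
It also fails if it takes over 72 s, if anything falls off the work surface, if the arm or the gripper's body presses on something with over 40 N, if the wrist force passes 120 N, or if a joint passes its speed limit or range.

## Working session

There is one attempt and no reset: what is moved stays moved. The work goes in short steps, Python scripts to look and compute and a tool call to move; the robot and the scene stay as the last step left them, time stands still between calls to the robot, and variables do not carry over. Pictures are saved under pics/ and viewed, and the job is handed in when it is done.

Besides the shell and the picture viewer there is one more tool, called after "Call:" as name(argument=value, ...), one argument or row to a line, values as JSON. step_arm: Moves the arm, as the interface text tells. Its arguments: {"type":"object","properties":{"steps":{"type":"array"}},"required":["steps"]}

```bash
mkdir -p pics; ls; python3 - <<'E'
from plant import env
import cv2
for n in("top","side"):
    p,d=env.read_camera(n); cv2.imwrite(f"pics/{n}0.png",p[:,:,::-1])
    c=env.get_calibration(n); print(n,c)
print(env.observe())
E
```

```text
pics
top {'intrinsics': array([[586.22215712,   0.        , 315.44484181],
       [  0.        , 586.22215712, 238.70938247],
       [  0.        ,   0.        ,   1.        ]]), 'rvec': array([ 2.17212668, -2.12878295,  0.16775449]), 'tvec': array([-0.11949598,  0.56819488,  1.17675623])}
side {'intrinsics': array([[621.06718314,   0.        , 316.16137976],
       [  0.        , 621.06718314, 233.95818585],
       [  0.        ,   0.        ,   1.        ]]), 'rvec': array([ 0.18126535, -2.7517425 ,  1.33048624]), 'tvec': array([0.54438296, 0.13349759, 1.18457376])}
{'clock': 0.1, 'qpos': array([-1.45098317e+00,  3.42639947e-01,  1.52490210e+00, -2.17670819e-06,
        1.27539887e+00, -1.46046657e-01]), 'dq': array([ 0.00237031, -0.00133524, -0.00180811, -0.00138884,  0.00108539,
       -0.00022338]), 'joint_efforts': array([ 1.85605873e-03, -4.32003736e+01, -2.44696552e+01,  7.19701289e-02,
        5.26245323e-02, -3.89645811e-05]), 'ee_pos': array([ 0.13789237, -0.50620052,  0.22612803]), 'orientation': array([-4.82165642e-04,  7.94587633e-01, -6.07149108e-01, -4.71133068e-04]), 'ft_force': array([-0.08095138, -1.37075997,  1.01749382]), 'torque': array([-0.01802836,  0.00077523,  0.02769109]), 'gripper_width': 0.9976986835800413}
```

View pics/top0.png

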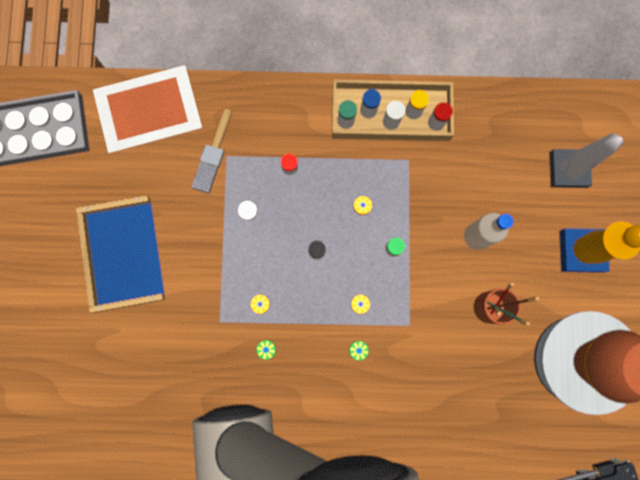

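View pics/side0.png

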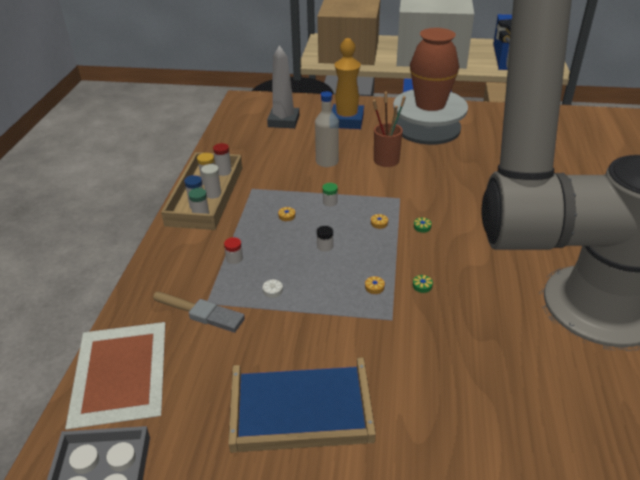

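Top view: the gold rosettes are at (363,205), (260,304) and (361,304). The blank is at (247,210). Green look-alikes, to be left alone, are at (266,350) and (359,351). Jars are red (289,162), black (317,249) and green (396,246). The bay is around (120,254), and its open side faces right.

```bash
cat > h.py <<'E'
from plant import env
import cv2, numpy as np
def P(n,u,v,z):
    c=env.get_calibration(n);R=cv2.Rodrigues(c['rvec'])[0];t=c['tvec'];K=c['intrinsics']
    d=R.T@np.linalg.solve(K,[u,v,1.]);o=-R.T@t
    return o+d*(z-o[2])/d[2]
def D(n,u,v,dep):
    c=env.get_calibration(n);R=cv2.Rodrigues(c['rvec'])[0];K=c['intrinsics']
    return R.T@(np.linalg.solve(K,[u,v,1.])*dep-c['tvec'])
def blobs(n,p,mask,z,amin=40):
    k,l,s,c=cv2.connectedComponentsWithStats(mask.astype(np.uint8))
    return [(c[i].round(1),s[i][4],P(n,*c[i],z)[:2].round(4)) for i in range(1,k) if s[i][4]>amin]
def gold(n,p):
    h=cv2.cvtColor(p,cv2.COLOR_RGB2HSV)
    m=(h[...,0]>18)&(h[...,0]<32)&(h[...,1]>150)&(h[...,2]>170)
    m=cv2.morphologyEx(m.astype(np.uint8),cv2.MORPH_CLOSE,np.ones((7,7)))
    return blobs(n,p,m,.014)
E
python3 - <<'E'
from h import *
for n in("top","side"):
    p,d=env.read_camera(n)
    print(n,*gold(n,p),sep='\n')
    h=cv2.cvtColor(p,cv2.COLOR_RGB2HSV)
    m=(h[...,0]>105)&(h[...,0]<125)&(h[...,1]>150)
    print('blue')
    for k in blobs(n,p,m,0.,1500): print(k)
    k,l,s,c=cv2.connectedComponentsWithStats(m.astype(np.uint8));
    i=1+np.argmax(s[1:,4]);
    cs=cv2.findContours((l==i).astype(np.uint8),0,2)[0][0]
    w=np.array([P(n,*q[0],0)[:2] for q in cs],np.float32); r=cv2.minAreaRect(w); print(r,cv2.boxPoints(r))
    m=(h[...,1]<40)&(h[...,2]>200)
    if n=='top':
      for u,v,z in[(247,210,.014),(289,162,.045),(396,246,.045),(317,249,.045),(266,350,.014),(359,351,.014),(195,186,.01),(210,190,.01),(230,112,.01),(486,228,.1),(501,306,.09)]: print(u,v,P(n,u,v,z).round(3),D(n,u,v,d[v,u]).round(3))
      for u,v in[(330,280),(200,280),(120,250),(80,250),(120,204)]: print(u,v,D(n,u,v,d[v,u]).round(4))
      cv2.imwrite('pics/c.png',cv2.resize(p[140:370,60:420,::-1],None,fx=2.2,fy=2.2,interpolation=2))
E
```

```text
top
(array([419.3,  98.6]), np.int32(282), array([ 0.8923, -0.3316]))
(array([362.3, 205. ]), np.int32(247), array([ 0.6498, -0.2074]))
(array([621.9, 239.8]), np.int32(1086), array([ 0.586 , -0.7642]))
(array([259.7, 303.8]), np.int32(256), array([0.4347, 0.0056]))
(array([359.9, 303.8]), np.int32(253), array([ 0.4387, -0.2041]))
blue
(array([124.4, 253.5]), np.int32(5757), array([0.5362, 0.299 ]))
((0.5375452041625977, 0.29933133721351624), (0.19449026882648468, 0.1364153027534485), 11.6737642288208) [[0.4285105  0.34645167]
 [0.45611256 0.21285805]
 [0.6465799  0.252211  ]
 [0.61897784 0.38580462]]
247 210 [0.634 0.039 0.014] [0.633 0.039 0.017]
289 162 [ 0.733 -0.049  0.045] [ 0.733 -0.049  0.045]
396 246 [ 0.558 -0.275  0.045] [ 0.558 -0.275  0.045]
317 249 [ 0.549 -0.112  0.045] [ 0.549 -0.112  0.045]
266 350 [ 0.34  -0.011  0.014] [ 0.34  -0.011  0.016]
359 351 [ 0.341 -0.203  0.014] [ 0.341 -0.203  0.014]
195 186 [0.685 0.154 0.01 ] [0.682 0.152 0.02 ]
210 190 [0.677 0.121 0.01 ] [0.677 0.121 0.008]
230 112 [0.853 0.085 0.01 ] [0.849 0.084 0.02 ]
486 228 [ 0.591 -0.447  0.1  
[... 157 characters left out ...]
.435e-01 3.087e-01 4.000e-04]
80 250 [ 0.542   0.3947 -0.0022]
120 204 [0.6389 0.3078 0.0233]
side
(array([345.6,  65.2]), np.int32(45), array([ 0.5985, -1.034 ]))
(array([205. , 156.4]), np.int32(65), array([ 0.9014, -0.4211]))
(array([286. , 211.5]), np.int32(81), array([ 0.6485, -0.2066]))
(array([379.1, 218.8]), np.int32(91), array([ 0.4366, -0.2031]))
(array([374.1, 282.5]), np.int32(143), array([0.4333, 0.0069]))
blue
(array([299.9, 401.5]), np.int32(7020), array([0.5353, 0.2936]))
((0.5357148051261902, 0.29000186920166016), (0.19629721343517303, 0.11788297444581985), 11.71095085144043) [[0.42764565 0.32779476]
 [0.45157287 0.21236564]
 [0.6437839  0.25220898]
 [0.6198567  0.3676381 ]]
```

View pics/c.png

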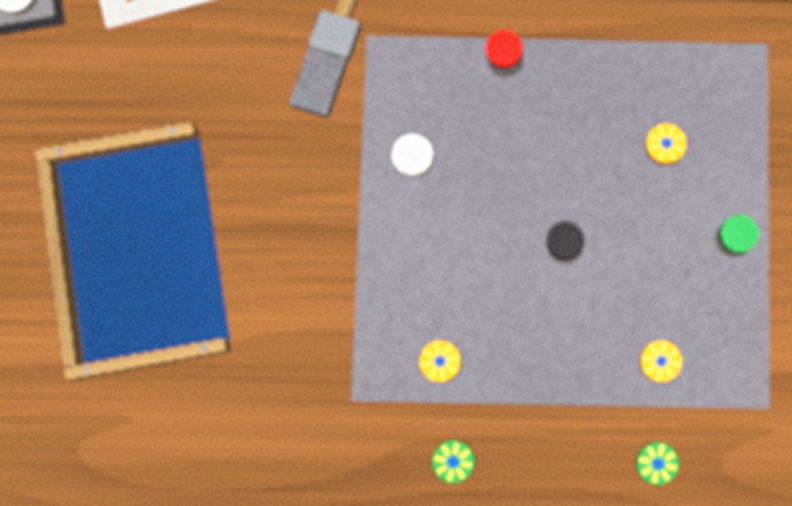

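Both cameras agree within 2 mm on three golds: A (0.435,0.006), B (0.438,-0.205) and C (0.649,-0.207). The bay centre is about (0.535,0.301), yaw 11.7°. The crop confirms they are gold, and the green look-alikes are separate.

Plan: with the jaws at 20 mm so the two tips cradle each disc, push C first, diagonally between the blank and the black jar. Then push A, then B.

```bash
cat >> h.py <<'E'
from scipy.spatial.transform import Rotation as Ro
def go(x,y,z,phi,start=None):
    s=env.observe() ; q=s['orientation']; M=Ro.from_quat([q[1],q[2],q[3],q[0]]).as_matrix()
    f=np.arctan2(M[1,0],M[0,0]); p=s['ee_pos']
    T=np.array([[np.cos(f),np.sin(f),0],[np.sin(f),-np.cos(f),0],[0,0,-1]])
    yaw=-(np.radians(phi)-f)
    print('t',round(s['clock'],2),'pos',p.round(4),'phi',np.degrees(f).round(2),'F',s['ft_force'].round(1),'-> shift',(T.T@(np.array([x,y,z])-p)).round(4),'yaw',round((yaw+np.pi)%(2*np.pi)-np.pi,3))
E
python3 -c "
from h import *
go(.663,-.25,.12,18.3)"
```

```text
t 0.2 pos [ 0.1379 -0.5063  0.2263] phi -74.77 F [-0.6  0.2 -1.2] -> shift [-0.1094 -0.574   0.1063] yaw -1.624
```

Call:
step_arm(
  steps=[
    [0.02,-0.055,-0.29,0,-0.9],
    [0.02,-0.055,-0.29,0,-0.9],
    [0.02,-0.055,-0.29,0,-0.9],
    [0.02,-0.055,-0.29,0,-0.9],
    [0.02,-0.055,-0.29,0,-0.9],
  ],
)

```text
clock: 0.82
ee_pos: [0.4054, -0.3757, 0.2266]
orientation: [-0.0, 0.98, -0.198, 0.0]
ft_force: [0.7, -1.2, 0.1]
gripper_width: 0.506
```

```bash
python3 -c "
from h import *
go(.663,-.25,.12,18.3)"
```

```text
t 0.82 pos [ 0.4054 -0.3757  0.2266] phi -22.81 F [ 0.7 -1.2  0.1] -> shift [ 0.1887 -0.2158  0.1066] yaw -0.718
```

Call:
step_arm(
  steps=[
    [0.02,0.189,-0.216,0.08,-0.718],
    [0.02,0.189,-0.216,0.08,-0.718],
    [0.02,0.189,-0.216,0.08,-0.718],
    [0.02,0.189,-0.216,0.08,-0.718],
    [0.02,0.189,-0.216,0.107,-0.718],
  ],
)

```text
clock: 1.45
ee_pos: [0.6652, -0.2522, 0.1206]
orientation: [0.001, 0.988, 0.157, 0.002]
ft_force: [0.1, -0.8, 0.9]
gripper_width: 0.217
```

```bash
python3 -c "
from h import *
go(.663,-.25,.006,18.3)"
```

```text
t 1.45 pos [ 0.6652 -0.2522  0.1206] phi 18.1 F [ 0.1 -0.8  0.9] -> shift [-0.0014 -0.0028  0.1146] yaw -0.003
```

Call:
step_arm(
  steps=[
    [0.02,-0.001,-0.003,0.045,0],
    [0.02,-0.001,-0.003,0.085,0],
    [0.02,-0.001,-0.003,0.105,0],
    [0.02,-0.001,-0.003,0.114,0],
    [0.02,-0.001,-0.003,0.114,0],
  ],
)

```text
clock: 2.08
ee_pos: [0.6606, -0.2512, 0.0064]
orientation: [0.0, 0.988, 0.156, 0.0]
ft_force: [0.2, 0.0, 0.2]
gripper_width: 0.217
```

```bash
python3 -c "
from h import *
go(.483,.294,.006,18.3)
p,d=env.read_camera('side');cv2.imwrite('pics/s1.png',p[:,:,::-1])"
```

```text
t 2.08 pos [ 0.6606 -0.2512  0.0064] phi 17.92 F [0.2 0.  0.2] -> shift [-1.300e-03 -5.734e-01  4.000e-04] yaw -0.007
```

View pics/s1.png

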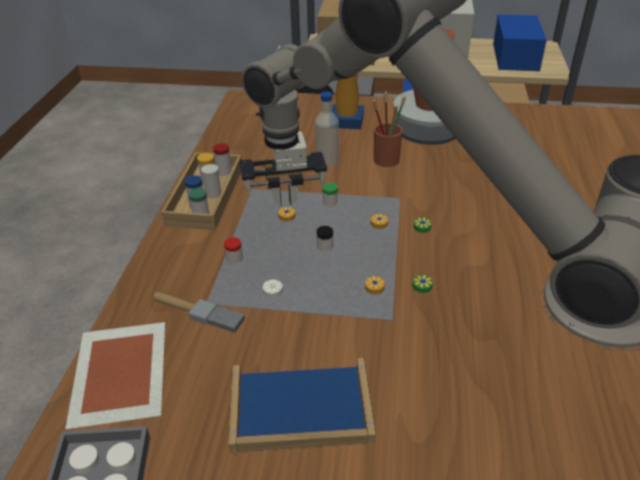

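Fingertips are down just behind the gold at (287,213) and clear of the green jar at (330,195). I'll correct 3 mm sideways and push.

Call:
step_arm(
  steps=[
    [0.02,0.002,0,0,-0.007],
    [0.02,0.002,-0.014,0,-0.007],
    [0.02,0.002,-0.03,0,-0.007],
    [0.02,0.002,-0.05,0,-0.007],
    [0.02,0.002,-0.07,0,-0.007],
  ],
)

```text
clock: 2.75
ee_pos: [0.6402, -0.1819, 0.0062]
orientation: [0.0, 0.987, 0.16, 0.0]
ft_force: [0.0, -1.7, -0.0]
gripper_width: 0.219
```

```bash
python3 -c "
from h import *
go(.483,.294,.006,18.3)
for n in ('side',):
  p,d=env.read_camera(n);cv2.imwrite('pics/s2.png',cv2.resize(p[130:330,150:450,::-1],None,fx=2.5,fy=2.5)); print(gold(n,p))"
```

```text
t 2.75 pos [ 0.6402 -0.1819  0.0062] phi 18.37 F [ 0.  -1.7 -0. ] -> shift [ 8.000e-04 -5.012e-01  2.000e-04] yaw 0.001
[(array([204.9, 156.4]), np.int32(68), array([ 0.9015, -0.4209])), (array([378.9, 218.9]), np.int32(97), array([ 0.4369, -0.2026])), (array([289.9, 225.7]), np.int32(101), array([ 0.6305, -0.1553])), (array([374.3, 282.6]), np.int32(148), array([0.433 , 0.0072]))]
```

View pics/s2.png

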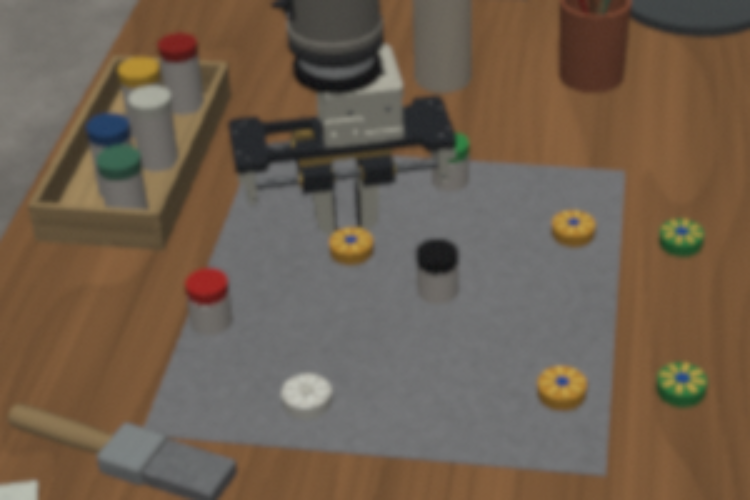

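The gold is cradled squarely, 28 mm ahead of the TCP, and the way past the jar and the blank is clear. I'll continue.

Call:
step_arm(
  steps=[
    [0.02,0,-0.022,0,0],
    [0.02,0,-0.044,0,0],
    [0.02,0,-0.066,0,0],
    [0.02,0,-0.088,0,0],
    [0.02,0,-0.11,0,0],
  ],
)

```text
clock: 3.42
ee_pos: [0.6056, -0.0778, 0.0059]
orientation: [0.0, 0.987, 0.159, 0.0]
ft_force: [-0.4, -0.9, 0.5]
gripper_width: 0.22
```

Call:
step_arm(
  steps=[
    [0.02,0,-0.022,0,0],
    [0.02,0,-0.044,0,0],
    [0.02,0,-0.066,0,0],
    [0.02,0,-0.088,0,0],
    [0.02,0,-0.11,0,0],
  ],
)

```text
clock: 4.05
ee_pos: [0.5709, 0.0267, 0.0057]
orientation: [0.0, 0.987, 0.159, 0.0]
ft_force: [1.2, -1.6, 1.0]
gripper_width: 0.217
```

```bash
python3 -c "
from h import *
go(.483,.294,.006,18.3)
for n in ('side',):
  p,d=env.read_camera(n);cv2.imwrite('pics/s3.png',cv2.resize(p[180:480,150:450,::-1],None,fx=2,fy=2)); print(gold(n,p))"
```

```text
t 4.05 pos [0.5709 0.0267 0.0057] phi 18.33 F [ 1.2 -1.6  1. ] -> shift [ 0.0006 -0.2814 -0.0003] yaw 0.001
[(array([344.3,  64.2]), np.int32(61), array([ 0.6036, -1.0417])), (array([204.9, 156.4]), np.int32(71), array([ 0.9014, -0.4209])), (array([378.9, 219. ]), np.int32(99), array([ 0.437 , -0.2024])), (array([374.3, 282.8]), np.int32(157), array([0.4329, 0.0075])), (array([306.4, 293.4]), np.int32(170), array([0.5612, 0.0534]))]
```

View pics/s3.png

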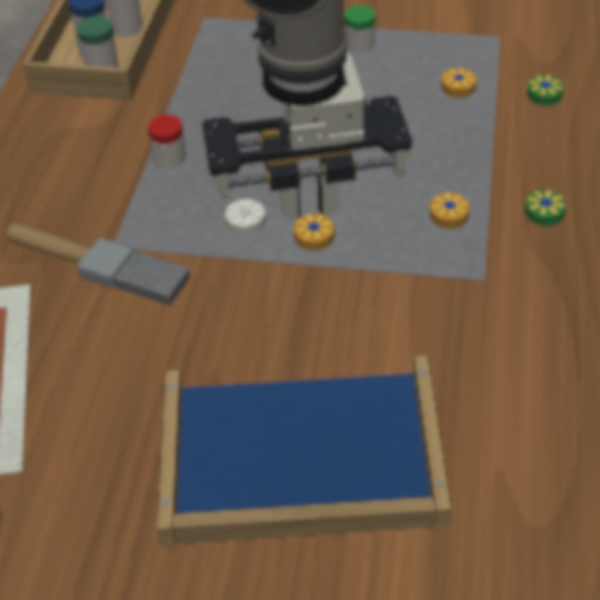

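The disc is still cradled and past the blank, which hasn't moved. Next I'll push it on to the bay.

Call:
step_arm(
  steps=[
    [0.02,0,-0.022,0,0],
    [0.02,0,-0.044,0,0],
    [0.02,0,-0.066,0,0],
    [0.02,0,-0.088,0,0],
    [0.02,0,-0.11,0,0],
  ],
)

```text
clock: 4.72
ee_pos: [0.5361, 0.1311, 0.0056]
orientation: [0.0, 0.987, 0.159, -0.0]
ft_force: [1.5, -0.4, 0.4]
gripper_width: 0.219
```

Call:
step_arm(
  steps=[
    [0.02,0,-0.022,0,0],
    [0.02,0,-0.044,0,0],
    [0.02,0,-0.066,0,0],
    [0.02,0,-0.088,0,0],
    [0.02,0,-0.108,0,0],
  ],
)

```text
clock: 5.35
ee_pos: [0.502, 0.2336, 0.0056]
orientation: [0.0, 0.987, 0.159, -0.0]
ft_force: [0.7, -0.2, 0.6]
gripper_width: 0.217
```

```bash
python3 -c "
from h import *
go(.483,.294,.006,18.3)
for n in ('side','top'):
  p,d=env.read_camera(n);cv2.imwrite('pics/%s4.png'%n,p[:,:,::-1]); print(gold(n,p))"
```

```text
t 5.35 pos [0.502  0.2336 0.0056] phi 18.35 F [ 0.7 -0.2  0.6] -> shift [ 0.001  -0.0633 -0.0004] yaw 0.001
[(array([345.5,  64.8]), np.int32(98), array([ 0.5991, -1.0372])), (array([204.8, 156.5]), np.int32(72), array([ 0.9016, -0.4208])), (array([380.5, 219.7]), np.int32(70), array([ 0.4334, -0.1999])), (array([374.3, 282.7]), np.int32(160), array([0.433 , 0.0074])), (array([328.2, 382.6]), np.int32(280), array([0.4924, 0.2604]))]
[(array([419.2,  98.6]), np.int32(282), array([ 0.8923, -0.3315])), (array([622.1, 239.7]), np.int32(1143), array([ 0.5862, -0.7646])), (array([259.7, 303.8]), np.int32(255), array([0.4347, 0.0056])), (array([359.9, 303.8]), np.int32(254), array([ 0.4388, -0.204 ]))]
```

View pics/side4.png

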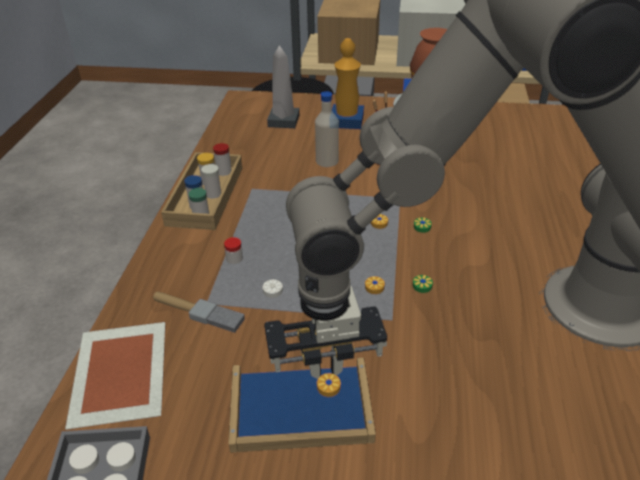

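The gold at (329,384) is in the bay. I'll push it 60 mm deeper, back off and rise.

Call:
step_arm(
  steps=[
    [0.02,0,-0.022,0,0],
    [0.02,0,-0.044,0,0],
    [0.02,0,-0.058,0,0],
    [0.02,0,-0.062,0,0],
    [0.02,0,-0.062,0,0],
  ],
)

```text
clock: 6.08
ee_pos: [0.4834, 0.2908, 0.0056]
orientation: [0.0, 0.987, 0.159, -0.0]
ft_force: [-0.6, -0.6, -0.1]
gripper_width: 0.219
```

Call:
step_arm(
  steps=[
    [0.02,0,0.015,0,0],
    [0.02,0,0.03,0,0],
    [0.02,0,0.03,-0.045,0],
    [0.02,0,0.03,-0.1,0],
    [0.02,0,0.03,-0.12,0],
  ],
)

```text
clock: 6.7
ee_pos: [0.4948, 0.2616, 0.1291]
orientation: [-0.0, 0.987, 0.159, 0.003]
ft_force: [0.1, -0.1, 0.1]
gripper_width: 0.217
```

```bash
python3 -c "
from h import *
c=np.array([.535,.301]);t=np.radians(11.7)
E=np.array([[np.cos(t),np.sin(t)],[-np.sin(t),np.cos(t)]])
A=np.array([.434,.0065]);B=np.array([.4375,-.2035])
for a,o in((A,(.06,.03)),(B,(0,-.005))):
  w=c+E.T@o; d=(w-a)/np.linalg.norm(w-a); print(w,d,'phi',np.degrees(np.arctan2(d[1],d[0]))-90,'start',a-d*.045,'end',w-d*.0268)
w=A
for n in ('side','top'):
  p,d=env.read_camera(n);cv2.imwrite('pics/%s5.png'%n,p[:,:,::-1])
  for g in gold(n,p): print(n,g,'own',E@(g[2]-c))
go(.415,-.034,.1255,-24.4)"
```

```text
[0.58766975 0.34254392] [0.41587094 0.90942364] phi -24.574175985781025 start [ 0.41528581 -0.03442406] end [0.57652441 0.31817137]
[0.53601394 0.29610389] [0.19345896 0.98110837] phi -11.154714291313368 start [ 0.42879435 -0.24764988] end [0.53082924 0.26981018]
side (array([345.8,  64.7]), np.int32(114), array([ 0.5983, -1.0385])) own [-0.20964878 -1.32450539]
side (array([204.7, 156.7]), np.int32(78), array([ 0.9015, -0.4196])) own [ 0.21275664 -0.7799495 ]
side (array([378.9, 219.2]), np.int32(105), array([ 0.437 , -0.2017])) own [-0.19790501 -0.47238215]
side (array([335.4, 413.1]), np.int32(335), array([0.4734, 0.3184])) own [-0.05679163  0.02953017]
top (array([419.3,  98.6]), np.int32(283), array([ 0.8922, -0.3316])) own [ 0.22149514 -0.69189197]
top (array([622.1, 239.7]), np.int32(1144), array([ 0.5863, -0.7645])) own [-0.16583573 -1.05376489]
top (array([259.7, 303.8]), np.int32(256), array([0.4346, 0.0056])) own [-0.15821734 -0.26890257]
top (array([359.8, 303.8]), np.int32(255), array([ 0.4387, -0.2039])) own [-0.19668646 -0.47488118]
t 6.8 pos [0.4947 0.2618 0.1283] phi 18.25 F [-0.   0.7 -0.7] -> shift [-0.1683  0.256   0.0028] yaw 0.744
```

View pics/side5.png

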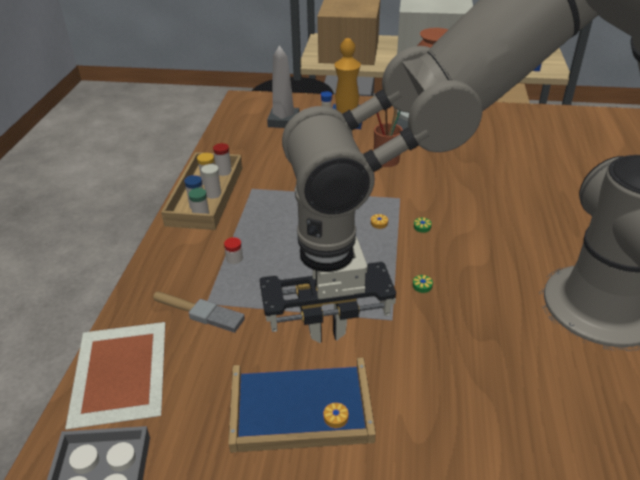

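C sits at own (-57, 30) mm. Now gold A.

Call:
step_arm(
  steps=[
    [0.02,-0.168,0.256,0,0.747],
    [0.02,-0.168,0.256,0,0.747],
    [0.02,-0.168,0.256,0,0.747],
    [0.02,-0.168,0.256,0,0.747],
    [0.02,-0.168,0.256,0,0.747],
  ],
)

```text
clock: 7.42
ee_pos: [0.4121, -0.0355, 0.1246]
orientation: [0.0, 0.977, -0.213, -0.001]
ft_force: [1.3, 0.1, 0.8]
gripper_width: 0.217
```

Call:
step_arm(
  steps=[
    [0.02,0,0,0,0],
    [0.02,0,0,0,0],
  ],
)

```text
clock: 7.68
ee_pos: [0.4132, -0.0335, 0.1249]
orientation: [-0.0, 0.977, -0.213, -0.001]
ft_force: [0.3, 0.4, -1.0]
gripper_width: 0.214
```

```bash
python3 -c "
from h import *
go(.415,-.0344,.006,-24.6)"
```

```text
t 7.67 pos [ 0.4132 -0.0335  0.1249] phi -24.57 F [ 0.3  0.4 -1. ] -> shift [2.000e-03 1.000e-04 1.189e-01] yaw 0.001
```

Call:
step_arm(
  steps=[
    [0.02,0.002,0,0.045,0],
    [0.02,0.002,0,0.085,0],
    [0.02,0.002,0,0.108,0],
    [0.02,0.002,0,0.119,0],
    [0.02,0.002,0,0.119,0],
  ],
)

```text
clock: 8.3
ee_pos: [0.4154, -0.0333, 0.0062]
orientation: [-0.0, 0.977, -0.211, -0.001]
ft_force: [-0.4, 0.5, 0.7]
gripper_width: 0.221
```

```bash
python3 -c "
from h import *
go(.5765,.318,.006,-24.6)
p,d=env.read_camera('side');cv2.imwrite('pics/s6.png',cv2.resize(p[130:330,250:500,::-1],None,fx=3,fy=3))"
```

```text
t 8.3 pos [ 0.4154 -0.0333  0.0062] phi -24.38 F [-0.4  0.5  0.7] -> shift [ 1.700e-03 -3.865e-01  2.000e-04] yaw 0.004
```

View pics/s6.png

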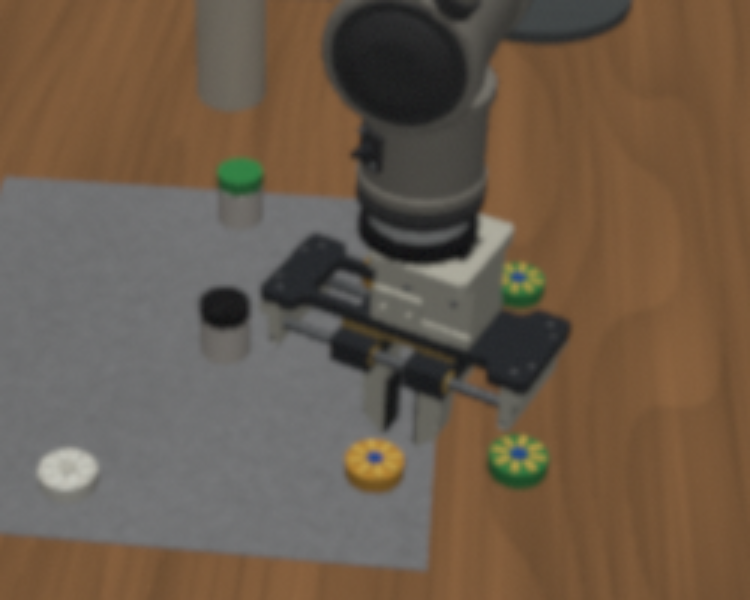

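The fingers are behind gold A, aligned within 1 mm and clear of the green look-alike.

Call:
step_arm(
  steps=[
    [0.02,0,-0.012,0,0],
    [0.02,0,-0.026,0,0],
    [0.02,0,-0.044,0,0],
    [0.02,0,-0.065,0,0],
    [0.02,0,-0.086,0,0],
  ],
)

```text
clock: 8.98
ee_pos: [0.4521, 0.0456, 0.0073]
orientation: [-0.0, 0.977, -0.212, 0.001]
ft_force: [-0.1, -0.7, 0.6]
gripper_width: 0.223
```

Call:
step_arm(
  steps=[
    [0.02,0,-0.022,0,0],
    [0.02,0,-0.044,0,0],
    [0.02,0,-0.066,0,0],
    [0.02,0,-0.088,0,0],
    [0.02,0,-0.11,0,0],
  ],
)

```text
clock: 9.6
ee_pos: [0.4973, 0.1461, 0.0073]
orientation: [-0.0, 0.977, -0.212, 0.0]
ft_force: [-0.3, -1.3, 0.3]
gripper_width: 0.215
```

```bash
python3 -c "
from h import *
go(.5765,.318,.006,-24.6)
p,d=env.read_camera('side');cv2.imwrite('pics/s7.png',cv2.resize(p[180:480,200:500,::-1],None,fx=2,fy=2));print(gold('side',p))"
```

```text
t 9.6 pos [0.4973 0.1461 0.0073] phi -24.43 F [-0.3 -1.3  0.3] -> shift [ 0.001  -0.1893  0.0013] yaw 0.003
[(array([345.5,  64.8]), np.int32(86), array([ 0.5993, -1.037 ])), (array([204.8, 156.5]), np.int32(72), array([ 0.9016, -0.4208])), (array([378.9, 219. ]), np.int32(100), array([ 0.437 , -0.2022])), (array([326.5, 341.7]), np.int32(236), array([0.5068, 0.1714])), (array([335.4, 413. ]), np.int32(327), array([0.4736, 0.3182]))]
```

View pics/s7.png

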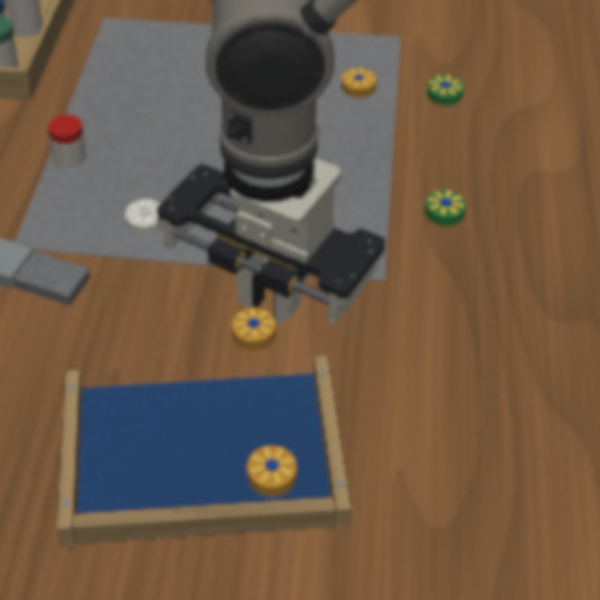

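A is well cradled and heading for the opening. I'll push the remaining 189 mm, then back off and rise.

Call:
step_arm(
  steps=[
    [0.02,0,-0.022,0,0],
    [0.02,0,-0.044,0,0],
    [0.02,0,-0.066,0,0],
    [0.02,0,-0.088,0,0],
    [0.02,0,-0.11,0,0],
  ],
)

```text
clock: 10.28
ee_pos: [0.5424, 0.2457, 0.0071]
orientation: [-0.0, 0.977, -0.212, 0.0]
ft_force: [0.5, -0.2, 0.2]
gripper_width: 0.22
```

Call:
step_arm(
  steps=[
    [0.02,0,-0.022,0,0],
    [0.02,0,-0.044,0,0],
    [0.02,0,-0.062,0,0],
    [0.02,0,-0.074,0,0],
    [0.02,0,-0.078,0,0],
  ],
)

```text
clock: 10.9
ee_pos: [0.5745, 0.3161, 0.0067]
orientation: [0.0, 0.977, -0.211, 0.0]
ft_force: [-0.5, -0.3, 0.3]
gripper_width: 0.221
```

Call:
step_arm(
  steps=[
    [0.02,0,0.015,0,0],
    [0.02,0,0.03,0,0],
    [0.02,0,0.03,-0.045,0],
    [0.02,0,0.03,-0.1,0],
    [0.02,0,0.03,-0.12,0],
  ],
)

```text
clock: 11.52
ee_pos: [0.5636, 0.2883, 0.1307]
orientation: [-0.001, 0.977, -0.212, 0.002]
ft_force: [-0.2, -0.1, -0.1]
gripper_width: 0.221
```

```bash
python3 -c "
from h import *
c=np.array([.535,.301]);t=np.radians(11.7)
E=np.array([[np.cos(t),np.sin(t)],[-np.sin(t),np.cos(t)]])
go(.4288,-.2476,.126,-11.2)
for n in ('side','top'):
  p,d=env.read_camera(n);cv2.imwrite('pics/%s8.png'%n,p[:,:,::-1])
  for g in gold(n,p): print(n,g,'own',E@(g[2]-c))
"
```

```text
t 11.53 pos [0.5636 0.2883 0.1307] phi -24.49 F [-0.2 -0.1 -0.1] -> shift [0.0995 0.5436 0.0047] yaw -0.232
side (array([343.6,  63.7]), np.int32(77), array([ 0.6063, -1.0453])) own [-0.20319395 -1.3327864 ]
side (array([204.7, 156.6]), np.int32(76), array([ 0.9017, -0.4199])) own [ 0.21289164 -0.78028383]
side (array([378.9, 219.2]), np.int32(105), array([ 0.437 , -0.2017])) own [-0.19790501 -0.47238215]
side (array([335.5, 413.1]), np.int32(335), array([0.4734, 0.3184])) own [-0.05679163  0.02953017]
side (array([264.3, 418.1]), np.int32(329), array([0.584 , 0.3419])) own [0.05627592 0.03011364]
top (array([419.2,  98.6]), np.int32(285), array([ 0.8923, -0.3314])) own [ 0.22163362 -0.69171641]
top (array([108.2, 230.1]), np.int32(90), array([0.5839, 0.332 ])) own [0.0541704  0.02043961]
top (array([621.8, 239.9]), np.int32(1079), array([ 0.5858, -0.7639])) own [-0.16620367 -1.05307597]
top (array([111.9, 281.4]), np.int32(270), array([0.4752, 0.3167])) own [-0.05537376  0.02750048]
top (array([359.9, 303.8]), np.int32(256), array([ 0.4388, -0.2041])) own [-0.1966291 -0.4750973]
```

View pics/side8.png

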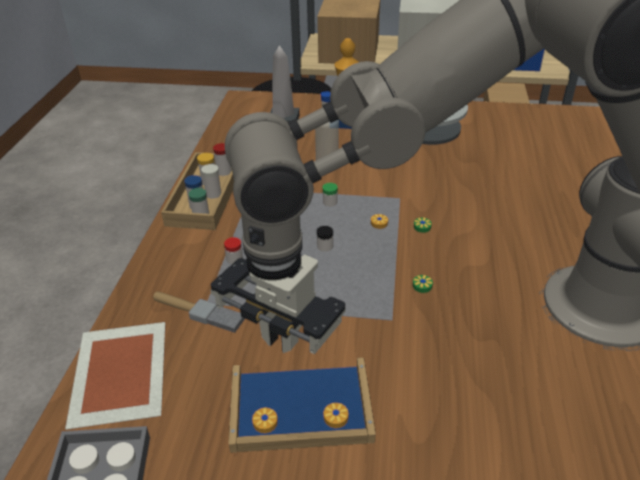

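Two are in the bay. Now gold B.

Call:
step_arm(
  steps=[
    [0.02,0.05,0.272,0,-0.116],
    [0.02,0.05,0.272,0,-0.116],
    [0.02,0.05,0.272,0,-0.116],
    [0.02,0.05,0.272,0,-0.116],
    [0.02,0.05,0.272,0,-0.116],
  ],
)

```text
clock: 12.25
ee_pos: [0.493, 0.0172, 0.1253]
orientation: [0.0, 0.988, -0.156, -0.002]
ft_force: [0.9, 0.4, -0.4]
gripper_width: 0.217
```

```bash
python3 -c "
from h import *
go(.4288,-.2476,.126,-11.2)"
```

```text
t 12.25 pos [0.493  0.0172 0.1253] phi -17.99 F [ 0.9  0.4 -0.4] -> shift [ 0.0207  0.2716 -0.0007] yaw -0.118
```

Call:
step_arm(
  steps=[
    [0.02,0.021,0.272,0,-0.118],
    [0.02,0.021,0.272,0,-0.118],
    [0.02,0.021,0.272,0,-0.118],
    [0.02,0.021,0.272,0,-0.118],
    [0.02,0.021,0.272,0,-0.118],
  ],
)

```text
clock: 12.88
ee_pos: [0.43, -0.2482, 0.1253]
orientation: [-0.0, 0.995, -0.098, -0.001]
ft_force: [-0.3, -0.6, 0.5]
gripper_width: 0.214
```

Call:
step_arm(
  steps=[
    [0.02,0,0,0,0],
    [0.02,0,0,0,0],
  ],
)

```text
clock: 13.12
ee_pos: [0.4314, -0.2444, 0.1259]
orientation: [-0.001, 0.995, -0.096, -0.001]
ft_force: [-0.8, 0.4, 0.1]
gripper_width: 0.221
```

```bash
python3 -c "
from h import *
go(.4288,-.2476,.0065,-11.2)"
```

```text
t 13.12 pos [ 0.4314 -0.2444  0.1259] phi -11.06 F [-0.8  0.4  0.1] -> shift [-0.0019  0.0036  0.1194] yaw 0.003
```

Call:
step_arm(
  steps=[
    [0.02,-0.002,0.004,0.045,0.003],
    [0.02,-0.002,0.004,0.085,0.003],
    [0.02,-0.002,0.004,0.108,0.003],
    [0.02,-0.002,0.004,0.119,0.003],
    [0.02,-0.002,0.004,0.119,0.003],
  ],
)

```text
clock: 13.75
ee_pos: [0.4292, -0.2481, 0.0075]
orientation: [-0.0, 0.995, -0.097, -0.0]
ft_force: [-0.6, -0.5, 0.4]
gripper_width: 0.216
```

```bash
python3 -c "
from h import *
go(.531,.270,.006,-11.2)
p,d=env.read_camera('side');cv2.imwrite('pics/s9.png',cv2.resize(p[80:280,250:500,::-1],None,fx=3,fy=3));print(gold('side',p))"
```

```text
t 13.75 pos [ 0.4292 -0.2481  0.0075] phi -11.16 F [-0.6 -0.5  0.4] -> shift [-4.00e-04 -5.28e-01  1.50e-03] yaw 0.001
[(array([345.7,  65.1]), np.int32(58), array([ 0.5985, -1.0351])), (array([204.9, 156.4]), np.int32(68), array([ 0.9015, -0.4209])), (array([379. , 218.9]), np.int32(98), array([ 0.4368, -0.2027])), (array([335.5, 412.9]), np.int32(319), array([0.4734, 0.3182])), (array([264.3, 418.1]), np.int32(267), array([0.584, 0.342]))]
```

View pics/s9.png

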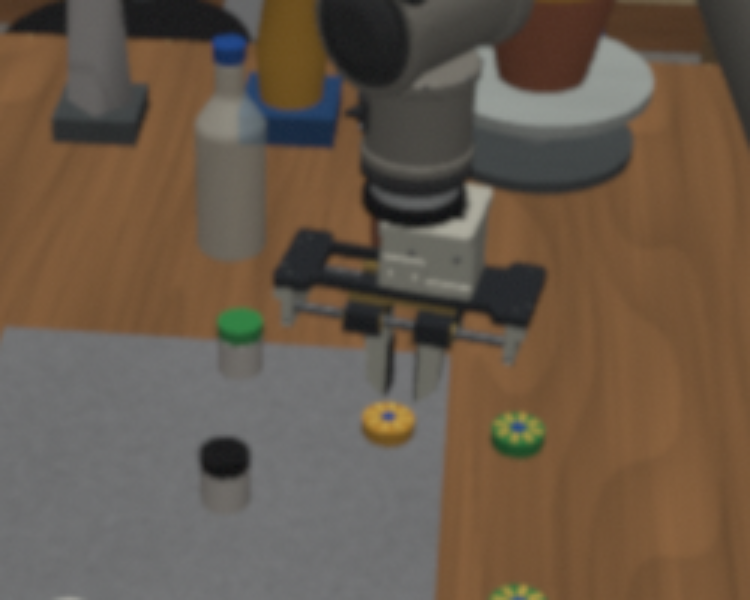

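The fingers are squarely behind B and clear of the look-alike and the jars. Pushing.

Call:
step_arm(
  steps=[
    [0.02,0,-0.012,0.001,0],
    [0.02,0,-0.026,0.001,0],
    [0.02,0,-0.044,0.001,0],
    [0.02,0,-0.065,0.001,0],
    [0.02,0,-0.086,0.001,0],
  ],
)

```text
clock: 14.42
ee_pos: [0.4462, -0.1631, 0.007]
orientation: [0.0, 0.995, -0.098, 0.0]
ft_force: [0.1, -0.4, 0.0]
gripper_width: 0.217
```

Call:
step_arm(
  steps=[
    [0.02,0,-0.022,0,0],
    [0.02,0,-0.044,0,0],
    [0.02,0,-0.066,0,0],
    [0.02,0,-0.088,0,0],
    [0.02,0,-0.11,0,0],
  ],
)

```text
clock: 15.05
ee_pos: [0.4673, -0.0551, 0.007]
orientation: [0.0, 0.995, -0.097, 0.0]
ft_force: [0.2, -0.3, 1.6]
gripper_width: 0.219
```

Call:
step_arm(
  steps=[
    [0.02,0,-0.022,0,0],
    [0.02,0,-0.044,0,0],
    [0.02,0,-0.066,0,0],
    [0.02,0,-0.088,0,0],
    [0.02,0,-0.11,0,0],
  ],
)

```text
clock: 15.68
ee_pos: [0.4885, 0.0528, 0.007]
orientation: [0.0, 0.995, -0.097, 0.0]
ft_force: [-0.2, -0.5, 0.6]
gripper_width: 0.216
```

```bash
python3 -c "
from h import *
go(.531,.270,.006,-11.2)
p,d=env.read_camera('side');cv2.imwrite('pics/s10.png',cv2.resize(p[180:480,200:500,::-1],None,fx=2,fy=2));print(gold('side',p))"
```

```text
t 15.68 pos [0.4885 0.0528 0.007 ] phi -11.19 F [-0.2 -0.5  0.6] -> shift [-0.0004 -0.2213  0.001 ] yaw 0.0
[(array([345.3,  64.8]), np.int32(75), array([ 0.5998, -1.0368])), (array([204.8, 156.5]), np.int32(70), array([ 0.9016, -0.4207])), (array([340.3, 306.2]), np.int32(184), array([0.4922, 0.0802])), (array([335.4, 413. ]), np.int32(326), array([0.4735, 0.3182])), (array([264.2, 418. ]), np.int32(321), array([0.5842, 0.3418]))]
```

View pics/s10.png

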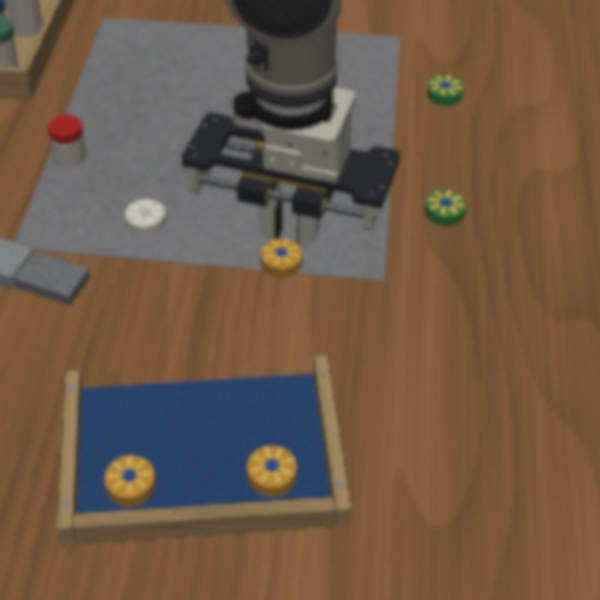

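B is well cradled. I'll push the remaining 221 mm, then retreat and rise.

Call:
step_arm(
  steps=[
    [0.02,0,-0.022,0,0],
    [0.02,0,-0.044,0,0],
    [0.02,0,-0.066,0,0],
    [0.02,0,-0.088,0,0],
    [0.02,0,-0.11,0,0],
  ],
)

```text
clock: 16.35
ee_pos: [0.5096, 0.1601, 0.0068]
orientation: [0.0, 0.995, -0.098, -0.0]
ft_force: [0.2, -0.4, 0.6]
gripper_width: 0.22
```

Call:
step_arm(
  steps=[
    [0.02,0,-0.022,0,0],
    [0.02,0,-0.044,0,0],
    [0.02,0,-0.066,0,0],
    [0.02,0,-0.088,0,0],
    [0.02,0,-0.1,0,0],
  ],
)

```text
clock: 16.98
ee_pos: [0.5296, 0.2586, 0.0066]
orientation: [-0.0, 0.995, -0.097, 0.0]
ft_force: [0.2, -0.3, 0.0]
gripper_width: 0.216
```

Call:
step_arm(
  steps=[
    [0.02,0,-0.006,0,0],
    [0.02,0,-0.009,0,0],
    [0.02,0,-0.009,0,0],
  ],
)

```text
clock: 17.35
ee_pos: [0.5313, 0.2656, 0.0066]
orientation: [0.0, 0.995, -0.098, -0.0]
ft_force: [0.8, -0.0, -0.2]
gripper_width: 0.217
```

Call:
step_arm(
  steps=[
    [0.02,0,0.015,0,0],
    [0.02,0,0.03,0,0],
    [0.02,0,0.03,-0.045,0],
    [0.02,0,0.03,-0.1,0],
    [0.02,0,0.06,-0.16,0],
  ],
)

```text
clock: 17.98
ee_pos: [0.5198, 0.2084, 0.164]
orientation: [-0.0, 0.995, -0.097, 0.0]
ft_force: [1.2, -0.3, -0.0]
gripper_width: 0.221
```

Call:
step_arm(
  steps=[
    [0.02,0,0.05,-0.03,0],
    [0.02,0,0.1,-0.06,0],
    [0.02,0,0.15,-0.06,0],
    [0.02,0,0.15,-0.06,0],
    [0.02,0,0.15,-0.06,0],
  ],
)

```text
clock: 18.6
ee_pos: [0.4906, 0.0614, 0.2225]
orientation: [-0.0, 0.995, -0.099, -0.0]
ft_force: [-0.3, -0.4, 0.3]
gripper_width: 0.216
```

```bash
python3 -c "
from h import *
c=np.array([.535,.301]);t=np.radians(11.7)
E=np.array([[np.cos(t),np.sin(t)],[-np.sin(t),np.cos(t)]])
for n in ('side','top'):
  p,d=env.read_camera(n);cv2.imwrite('pics/%s11.png'%n,p[:,:,::-1])
  for g in gold(n,p):
    print(n,g,'own',E@(g[2]-c), D(n,*g[0],d[int(g[0][1]),int(g[0][0])])[2])
print(env.observe()['ee_pos'],env.observe()['clock'])
"
```

```text
side (array([204.9, 156.4]), np.int32(66), array([ 0.9016, -0.4209])) own [ 0.21259093 -0.78124277] 0.07708410025404218
side (array([299.6, 396.3]), np.int32(232), array([0.5352, 0.2937])) own [-0.0012845  -0.00718888] 0.012189468035398398
side (array([335.5, 412.9]), np.int32(322), array([0.4734, 0.3182])) own [-0.05683218  0.02933433] 0.013233580745609484
side (array([264.2, 417.9]), np.int32(314), array([0.5842, 0.3417])) own [0.05643121 0.02987723] 0.013917026195720722
top (array([419.1,  98.6]), np.int32(283), array([ 0.8922, -0.3313])) own [ 0.22155598 -0.69159821] 0.0802693318503001
top (array([104.5, 229. ]), np.int32(255), array([0.5861, 0.3401])) own [0.05796727 0.02792518] 0.01524227233845582
top (array([622.1, 239.8]), np.int32(1137), array([ 0.5861, -0.7644])) own [-0.1660113  -1.05362641] 0.19448873689566937
top (array([110.9, 281.4]), np.int32(237), array([0.4751, 0.3188])) own [-0.05504583  0.02957713] 0.020261150950151758
[0.49075088 0.06244256 0.22232801] 18.7
```

View pics/side11.png

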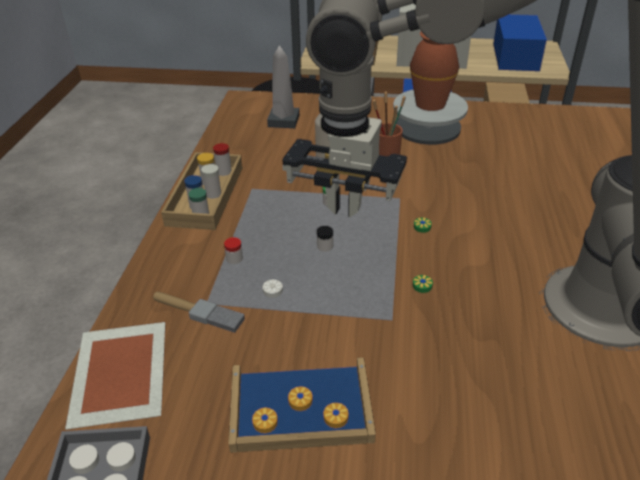

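View pics/top11.png

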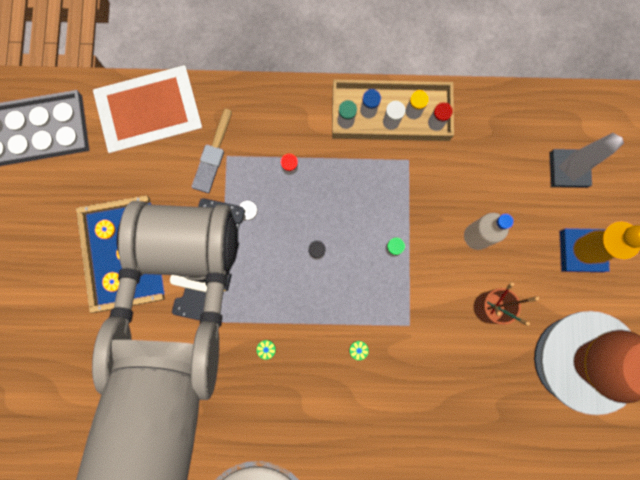

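All three golds lie flat in the bay at side-view pixels (299,396), (335,413) and (264,418). The jars, blank, brush and look-alikes are at their starting pixels. Handing in.

```bash
python3 -c "
from h import *
print(env.finish_job())"
```

```text
the job is handed in; nothing more can be done
None
```

I swept all three gold rosettes along the bench into the blue-floored bay with the jaws part-open, cradling each one, and handed the job in at about 19 s.

**Rosettes:** in the bay's own frame they lie at about (-57, 29), (56, 30) and (-1, -7) mm. All are at least 20 mm clear of the fences, and the middle one is about 40 mm inside the open edge. In the side view their tops measured 12–14 mm above the bench, so they are flat.

**Everything else:** the blank, jars, brush, bottle, pot and green look-alikes look unmoved by eye against the first pictures. The arm was clear, at 0.22 m, and the few force readings I saw stayed under 3 N.

**Limits and disagreements:**
- **Middle rosette:** only the side camera could see it at the end, because the arm hid it from the top view.
- **Other two:** the cameras agreed within about 2 mm on position. One top-view depth reading gave 20 mm at a rosette where the side camera gave 13 mm. I took that as noise, since the side picture shows it flat.

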